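Refit a hob control knob and hold it pressed in

ROBOT

A 7-joint arm with a two-finger parallel gripper is mounted at the origin on the work surface. World frame = base frame: x ahead of the robot, y to its left, z up, the work surface at z = 0. Lengths are in m, angles in degrees, forces in N, time in s.
With the tool pointing down it reaches from about 0.425 to 0.875 m from the base axis. Payload 4.7 kg.
Tool frame: the origin (TCP) lies between the finger pads; the fingertips stand env.finger_overhang ahead of it and the grasp point (between the pads) lies 5 mm behind it (env.finger_overhang is the distance from the TCP to the fingertips, in m); z points along the fingers, y is the line along which they close (so a half turn about z gives the same grasp; the last joint's range is limited). The gripper opens to 87 mm and grips with 3 to 60 N. Pads are 19 mm wide; open, the fingers measure 117 mm over their backs; the gripper's body (75 mm by 190 mm) begins 51 mm behind the grasp point.
Start: joints at [-68.176, 18.392, -4.016, 83.108, 1.295, 78.541, -3.26], TCP at [0.233, 0.607, 0.237] pointing down, gripper open.
Joint ranges: [-163.93, 163.93], [-17.29, 119.83], [-79.2, 71.16], [3.27, 140.29], [-89.18, 269.18], [5.43, 117.66], [-154.24, 154.24]. Speed limits (degrees/s): [147.25, 147.25, 180, 180, 180, 180, 180].

INTERFACE

Orientations are given as [roll, pitch, yaw] about the fixed x, y, z axes, in that order (R = Rz(yaw) Ry(pitch) Rx(roll)).
In Python, from cell import telemetry, eyes, env, models gives the robot as it stands. The module is installed in compiled form; this text tells all that it offers.
- The arm moves only by the tool drive_tool, never from a script. Its arguments are lists of equal length, an entry for each row: "angular": the turn, a rotation vector about the tool's x, y, z in rad, a list of three; "delta_pos": the shift along the tool's x, y, z in cm, a list of three; "gripper": the finger opening in cm, from 0 to 8.7. A call has 1 to 20 rows; each row shifts and turns the commanded pose from where the row before left it, along the tool's axes as they then stand; what a row does not reach is not made up. A row lasts 1/10 s, in which the tool goes at most 50 mm and 8.59 degrees, less where a joint would pass 70% of its speed; a pose out of reach is approached as far as the arm can. A call with a gripper value outside its range is refused whole. The fingers move at their own pace and stop on an object; "squeeze" is the grip in N (left out, the last holds). Time passes only in rows, so rows that do not move let the fingers close. It gives the time, the measured TCP pose, the force, the opening and the grip force at its end, in the units of the state.
- telemetry.get_obs(): the state, without advancing time (a new reading comes with each control period).
- eyes.read_camera(name): name is "scene" or "top" or "wrist"; returns a dict with "pixels" (400x640x3 uint8, red, green, blue), "mtx" (3x3 intrinsics, pixels), "origin" and "orientation" of the camera in the world. Camera axes: x right, y down, z forward; pixel columns grow to the right and rows downward; lengths in m; the calibration is good to about 2 mm. A picture is of the moment at which its call begins. There is no depth.
- env.sign_off(): hands the job in; it is judged then, once.
Trained networks look in a picture, given as the dict that the camera call returned (one of the last four; its "shot" number tells which), for a name from the list of things; names that differ only in an ending like _2 or _b are one class to them, and where a whole thing is asked for, a point or a joint stands for the part that bears it (a point fixed in the world has none). Each returns a list of dicts, best first, with "p" (0 to 1); they miss things now and then, are a little off and sometimes report something else, mostly with a low value. They report only what shows in the picture. A call takes as long as a camera call. They do not tell look-alikes from the thing itself.
- models.search_frame(picture, target): "centre" ([column, row] in pixels, amid what is visible of it).
- models.cut_out(picture, target): "pixels" (400x640 bool, what is visible of it) and "centre" ([column, row] in pixels, amid what is visible of it).
The state is a dict: "time_s": time; "qpos": joint angles; "joint_velocities": joint speeds; "effort": joint torques, N m; "tool_pos": TCP position; "tool_rot": TCP orientation; "force": force on the tool from outside, world axes, zero at the start; "wrist_torque": the same for the moment, N m; "grip_width": finger opening in m; "grasp_force": force on a finger pad.
Only numpy, scipy, OpenCV 4.12 (cv2) and the standard library are available. Lean on these libraries where they do the work, as an engineer would, in place of code of your own. Each camera call takes 0.05 s, during which the arm holds its last target. There are 200 camera calls.

TASK

One control knob of the gas hob is off after cleaning and stands on the worktop beside it. Turn it so that the flat in its hole matches the flat on the bare valve stem, push it fully home and keep pressing it right down against the valve's spring, as for lighting the burner, and finish while still holding it pressed down. Leave the fitted knob as it is set and do not disturb the other things standing on the worktop.

Things in the scene. Friction and masses are not known exactly. Their poses are not given: they have to be found in the camera images.
- knob: loose black plastic knob, 30 to 65 g, standing on the worktop right of the hob. Skirt 44 mm across, 9 mm high; on it a grip bar 16 mm wide with flat parallel sides, from 17 mm behind to 13 mm ahead of the axis, then narrowing to a pointer nose at 19 mm with a white line; bar top 28 mm above the underside. Origin: centre of the underside; z up, x towards the pointer
- knob_seat (a point): blind end of the D-shaped hole in the knob's underside, on its axis, 15 mm above the underside; axes as the knob's. The hole is 11.6 mm round with a flat 1.5 mm from the axis on the pointer's side; its mouth widens to 14 mm (flat 2.3 mm off). This point meets the stem's tip when the knob is fully home
- knob_pointer (a point): tip of the loose knob's pointer nose, 19 mm from its axis on its x axis, 28 mm above its underside
- stem_tip (a point): top centre of the bare valve stem, a plain aluminium D-shaft near the hob's front (robot) edge, left or right of the fitted knob: 10 mm round, one flat 0.8 mm from the axis over its upper 15 mm, tip chamfered 0.8 mm. At rest the tip is 21 mm above the glass, 29 mm above the worktop. x: from the axis out towards the flat (the knob's pointer must point this way); z up
- stem_press (a joint): how far the bare stem is pressed down: 0 at rest, 0.004 m at its stop; the spring pushes back with 4 N at rest rising to 8 N at the stop and lifts it again when released. With the knob home the skirt stands 6 mm above the glass at rest and 2 mm when pressed down.
- stem_turn (a joint): turn of the bare stem about its vertical axis, rad, anticlockwise from above, 0 to 3.3; its flat points straight away from the robot side of the hob at 0. Stiff (0.03 N m), stays where it is; it yields a little if the knob twists it.
- hob: two-burner gas hob, 300 mm wide, 510 mm deep black glass plate 8 mm thick lying on the worktop, fixed. Origin: on the worktop midway between the two valves, which stand 50 mm left and right of it; x away from the robot, y left. Front glass edge 60 mm on the robot's side of the valves. Iron pan supports 53 mm high begin 63 mm beyond the valves. A frying pan stands on the rear burner.
- fitted_pointer (a point): upper tip of the pointer of the other knob, of the same shape, fitted on the hob's other valve; 19 mm from its axis, 42 mm above the worktop. Leave it as set.
- spice_jar: glass jar 46 mm across, 95 mm high, on the worktop at the right; origin centre of its base. Leave it.
- espresso_cup: white mug 62 mm across, 58 mm high, on the worktop beyond the loose knob; origin centre of its base. Leave it.
- prep_bowl: white bowl 116 mm across, 50 mm high, on the worktop right of the hob; origin centre of its base. Leave it.
- pepper_mill: wooden pepper mill 56 mm across, 160 mm high, left of the hob; origin centre of its base. Leave it.
- dessert_spoon: steel spoon 180 mm long lying left of the hob; origin under its middle. Leave it.
- oil_bottle: green bottle 66 mm across, 250 mm high, far left; origin centre of its base. Leave it.
There are look-alikes about, which are no part of the job. What is shaped like the knob but purple or red is not meant.

How it is judged:
By the outcome, as a careful person would: the job done as asked, in the order asked, and still so for the second after the job is handed in, while the arm keeps its last pose, push and grip.
It also fails if it takes over 35 s, if anything falls off the work surface, if the arm or the gripper's body presses on something with over 40 N, if the wrist force passes 120 N, or if a joint passes its speed limit or range.

## Working session

There is one attempt and no reset: what is moved stays moved. The work goes in short steps, Python scripts to look and compute and a tool call to move; the robot and the scene stay as the last step left them, time stands still between calls to the robot, and variables do not carry over. Pictures are saved under pics/ and viewed, at most 10 in all, crops included, and the job is handed in when it is done.

Besides the shell and the picture viewer there is one more tool, called as name(argument=value, ...) on one line, values as JSON. drive_tool: Moves the arm, as the interface text tells. Its arguments: {"type":"object","properties":{"angular":{"type":"array","items":{"type":"array","items":{"type":"number"}}},"delta_pos":{"type":"array","items":{"type":"array","items":{"type":"number"}}},"gripper":{"type":"array","items":{"type":"number"}},"squeeze":{"type":"number"}},"required":["angular","delta_pos","gripper"]}

```bash
mkdir -p pics; cat > h.py <<'E'
import numpy as np, cv2
from scipy.spatial.transform import Rotation as R
from cell import telemetry, eyes, env, models
def Rm(o):
    o=np.array(o,float)
    return o if o.shape==(3,3) else R.from_euler('xyz',o,degrees=True).as_matrix()
def ray(c,px):
    d=Rm(c['orientation'])@np.linalg.inv(c['mtx'])@np.array([px[0],px[1],1.]);return np.array(c['origin']),d
def onz(c,px,z):
    o,d=ray(c,px);return o+d*(z-o[2])/d[2]
def proj(c,p):
    q=np.array(c['mtx'])@(Rm(c['orientation']).T@(np.array(p)-c['origin']));return q[:2]/q[2]
def save(c,n,box=None,s=1):
    im=cv2.cvtColor(c['pixels'],cv2.COLOR_RGB2BGR)
    if box: im=im[box[1]:box[3],box[0]:box[2]]
    cv2.imwrite('pics/'+n,cv2.resize(im,None,fx=s,fy=s,interpolation=cv2.INTER_CUBIC))
E
python3 - <<'E'
from h import *
print(telemetry.get_obs(), env.finger_overhang)
for n in ['scene','top']:
    c=eyes.read_camera(n); save(c,n+'0.png'); print(n,c['origin'],c['orientation'],c['mtx'])
    for t in ['knob','stem_tip','fitted_pointer','knob_pointer','hob','espresso_cup','spice_jar','prep_bowl']:
        print(t,[(np.round(r['centre']),round(r['p'],2)) for r in models.search_frame(c,t)][:5])
E
```

```text
{'time_s': 0.0, 'qpos': array([-68.17696234,  18.43987229,  -4.01649959,  83.17304531,
         1.29685619,  78.53960585,  -3.25927782]), 'joint_velocities': array([-0.11279676,  0.06482062,  0.14361331, -0.07122655,  0.11848754,
        0.17730103, -0.02171252]), 'effort': array([ 8.68834468e-05, -4.91286564e+01, -4.04148744e-01, -3.12525237e+01,
       -6.40314817e-02,  4.34589351e-02,  1.79501649e-04]), 'tool_pos': array([0.23296487, 0.60627588, 0.23546867]), 'tool_rot': array([-1.79892823e+02,  7.09547466e-03,  1.58988689e+02]), 'force': array([-0.32769624,  0.00143812, -0.93403191]), 'wrist_torque': array([0.01507291, 0.02638253, 0.03480026]), 'grasp_force': 0.0, 'grip_width': 0.08719682429086562} 0.014
scene [ 0.98249532 -0.43069633  1.05413959] [-1.48983025e+02  7.91158781e-02  4.68648163e+01] [[375.62211138   0.         318.52154567]
 [  0.         375.62211138 208.63165425]
 [  0.           0.           1.        ]]
knob [(array([233., 230.]), 0.62), (array([219., 257.]), 0.6)]
stem_tip [(array([229., 234.]), 0.54)]
fitted_pointer [(array([331., 205.]), 0.62)]
knob_pointer [
[... 277 characters left out ...]
[ 0.32651103 -0.01948794  1.52773523] [-172.20525042    0.65576218  -89.43526271] [[506.43642014   0.         319.46330596]
 [  0.         506.43642014 202.62760518]
 [  0.           0.           1.        ]]
knob [(array([428., 233.]), 0.68), (array([404., 246.]), 0.62), (array([378., 258.]), 0.62)]
stem_tip [(array([403., 246.]), 0.68)]
fitted_pointer [(array([312., 202.]), 0.52)]
knob_pointer [(array([431., 232.]), 0.59), (array([381., 265.]), 0.52), (array([401., 248.]), 0.48)]
hob [(array([293., 161.]), 0.76)]
espresso_cup [(array([450., 168.]), 0.6), (array([480., 224.]), 0.49)]
spice_jar [(array([481., 223.]), 0.58), (array([447., 169.]), 0.16)]
prep_bowl [(array([417., 139.]), 0.67)]
```

View pics/scene0.png

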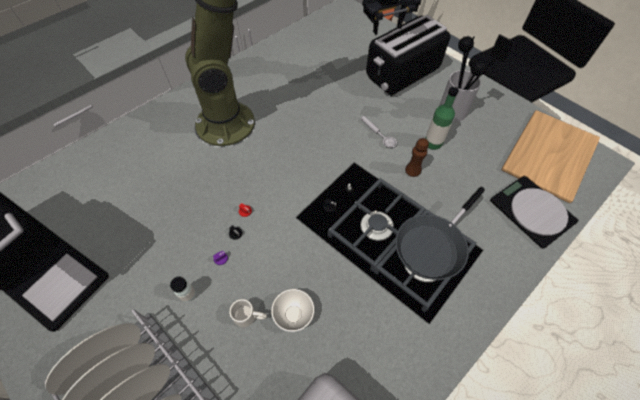

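View pics/top0.png

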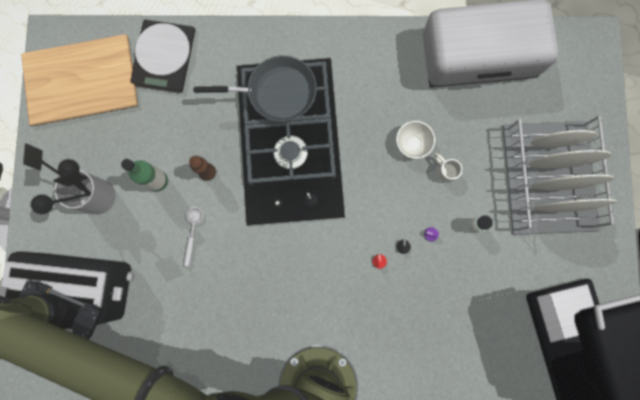

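The scene shows the black knob at (235,232), with red (245,210) and purple (221,257) beside it. In the top view they are black (404,246), red (380,261) and purple (431,233). The bare stem is at top (278,203) and scene (349,187), and the fitted knob at top (312,200) and scene (330,205). I choose the black loose knob and check it in a wrist crop.

```bash
python3 - <<'E'
from h import *
t=eyes.read_camera('top'); s=eyes.read_camera('scene');w=eyes.read_camera('wrist')
for n,a,b,z in [('knob',(404,246),(235,232),.02),('stem',(278,203),(349.5,187),.029),('fit',(312,199),(330,205),.03),('cup',(452,169),(241,313),.03),('purple',(431,233),(221,257),.02),('red',(380,261),(245,210),.02)]:
    print(n,onz(t,a,z).round(4),onz(s,b,z).round(4))
o=telemetry.get_obs(); T=Rm(o['tool_rot'])
print('cam in tool',T.T@(np.array(w['origin'])-o['tool_pos'])); print((T.T@Rm(w['orientation'])).round(3),w['mtx'])
E
```

```text
knob [ 0.405  -0.2521  0.02  ] [ 0.4124 -0.253   0.02  ]
stem [0.5294 0.1236 0.029 ] [0.5409 0.1211 0.029 ]
fit [0.5421 0.0221 0.03  ] [0.5474 0.0253 0.03  ]
cup [ 0.6366 -0.3974  0.03  ] [ 0.6298 -0.3919  0.03  ]
purple [ 0.4443 -0.3327  0.02  ] [ 0.4516 -0.3338  0.02  ]
red [ 0.3602 -0.1808  0.02  ] [ 0.3702 -0.182   0.02  ]
cam in tool [ 7.82987633e-02 -1.16992432e-04 -1.47233940e-01]
[[-0.    -0.958 -0.285]
 [ 1.    -0.     0.   ]
 [-0.    -0.285  0.958]] [[353.1891171    0.         315.24453   ]
 [  0.         353.1891171  194.24157709]
 [  0.           0.           1.        ]]
```

drive_tool(angular=[[0,0,0],[0,0,0],[0,0,0],[0,0,0],[0,0,0],[0,0,0],[0,0,0],[0,0,0],[0,0,0],[0,0,0],[0,0,0],[0,0,0],[0,0,0]], delta_pos=[[-3.7,-2.8,0],[-3.7,-2.8,0],[-3.7,-2.8,0],[-3.7,-2.8,0],[-3.7,-2.8,0],[-3.7,-2.8,0],[-3.7,-2.8,0],[-3.7,-2.8,0],[-3.7,-2.8,0.5],[-3.7,-2.8,1],[-3.7,-2.8,2],[-3.7,-2.8,2.5],[0,0,0]], gripper=[5,5,5,5,5,5,5,5,5,5,5,5,5])

```text
time_s: 2.35
tool_pos: [0.5266, 0.1281, 0.1753]
tool_rot: [-179.7, -0.0, 158.4]
force: [-0.9, -0.2, 0.2]
grip_width: 0.0498
grasp_force: 0.0
```

```bash
python3 - <<'E'
from h import *
o=telemetry.get_obs(); print(o['tool_pos'],o['tool_rot'],o['qpos'])
w=eyes.read_camera('wrist'); save(w,'w1.png'); np.save('w1.npy',w,allow_pickle=True)
for t in ['stem_tip','fitted_pointer','knob']:
    for r in models.search_frame(w,t)[:4]: print(t,np.round(r['centre'],1),round(r['p'],2),onz(w,r['centre'],.029 if t=='stem_tip' else .042).round(4))
print(proj(w,[.535,.122,.029]))
E
```

```text
[0.5265536  0.12809014 0.17527332] [-1.79652975e+02 -3.95975192e-02  1.58370499e+02] [-34.65074931   7.68195762  19.59053655 103.749345    -2.47532581
  69.26624577  54.03484331]
stem_tip [318. 188.] 0.46 [0.5303 0.1282 0.029 ]
fitted_pointer [221.8 236. ] 0.68 [0.5363 0.0368 0.042 ]
knob [592.4 204.4] 0.71 [0.6239 0.3366 0.042 ]
[313.3823654  195.41766629]
```

View pics/w1.png

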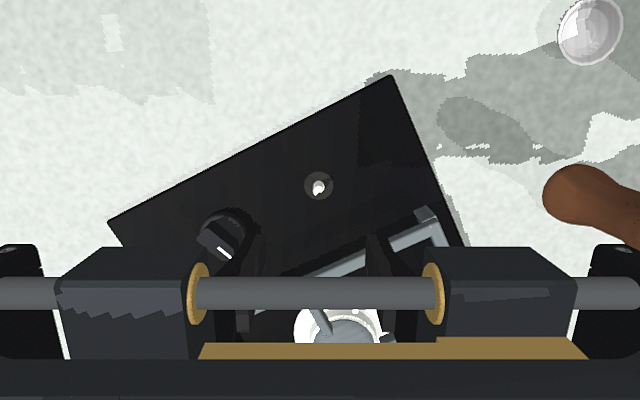

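The wrist view shows the bare stem at (318,187) with its flat visible, and the fitted knob at (222,240). The hob's front corners are at (108,220) and (390,75). I'll crop in on the stem.

```bash
python3 - <<'E'
from h import *
w=np.load('w1.npy',allow_pickle=True).item()
save(w,'w1stem.png',(295,165,345,210),12)
a=onz(w,(108,220),.008);b=onz(w,(390,75),.008);d=b-a
print(a,b,np.linalg.norm(d),'hob x-axis yaw',np.degrees(np.arctan2(d[1],d[0]))-90)
# unrotated direction in image for world yaw
g=cv2.cvtColor(w['pixels'],cv2.COLOR_RGB2GRAY)
m=(g[165:210,295:345]>150).astype(np.uint8); n,l,st,c=cv2.connectedComponentsWithStats(m)
print(st,c+[295,165])
E
```

```text
[ 0.49161723 -0.0716891   0.008     ] [0.46600053 0.21882373 0.008     ] 0.29164005395750964 hob x-axis yaw 5.039167248432534
[[   0    0   50   45 2126]
 [  18   16   12   15  124]] [[319.59642521 186.97224835]
 [317.84677419 187.47580645]]
```

View pics/w1stem.png

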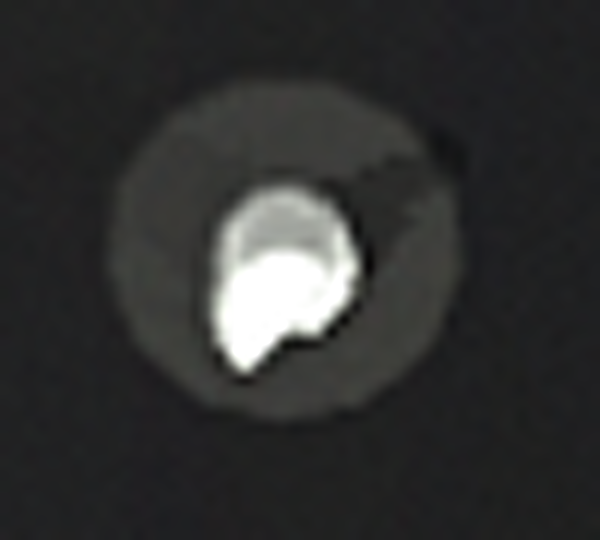

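drive_tool(angular=[[0,0,0],[0,0,0],[0,0,0]], delta_pos=[[0,0,4],[0,0,4],[0,0,0]], gripper=[5,5,5])

```text
time_s: 2.85
tool_pos: [0.5213, 0.1373, 0.0939]
tool_rot: [-179.7, -0.4, 159.2]
force: [-1.6, -0.4, -0.1]
grip_width: 0.0503
grasp_force: 0.0
```

```bash
cat > fit.py <<'E'
from h import *
from scipy.optimize import minimize
def D(yaw,r,f,n=80):
    a=np.linspace(-np.pi,np.pi,n,endpoint=False); p=np.c_[np.minimum(r*np.cos(a),f),r*np.sin(a)]
    c,s=np.cos(yaw),np.sin(yaw); return p@np.array([[c,s],[-s,c]])
S=8
def sil(w,x,y,yaw,box):
    m=np.zeros(((box[3]-box[1])*S,(box[2]-box[0])*S),np.uint8)
    for z0,z1,f in [(.008,.014,.005),(.014,.0282,.0008),(.0282,.029,.0008)]:
        pts=[]
        for z in (z0,z1):
            r=.0042 if z==.029 else .005
            for q in D(yaw,r,min(f,r)): pts.append(proj(w,[x+q[0],y+q[1],z]))
        h=cv2.convexHull(((np.array(pts)-box[:2]+.5)*S).astype(np.float32))
        cv2.fillConvexPoly(m,h.astype(np.int32),1)
    return cv2.resize(m.astype(np.float32),None,fx=1/S,fy=1/S,interpolation=cv2.INTER_AREA)
E
python3 - <<'E'
from fit import *
w=eyes.read_camera('wrist'); np.save('w2.npy',w,allow_pickle=True)
u,v=proj(w,[.5305,.1275,.024]); print(u,v,telemetry.get_obs()['tool_pos'])
box=[int(u)-30,int(v)-30,int(u)+30,int(v)+30]; save(w,'w2stem.png',box,9)
g=cv2.cvtColor(w['pixels'],cv2.COLOR_RGB2GRAY)[box[1]:box[3],box[0]:box[2]].astype(float)
T=np.clip((g-60)/60,0,1)
res=[]
for yd in range(0,360,10):
    r=minimize(lambda p:((sil(w,p[0]/1e3,p[1]/1e3,np.radians(p[2]),box)-T)**2).sum(),[530.5,127.5,yd],method='Nelder-Mead',options=dict(initial_simplex=[[530,127,yd],[532,127,yd],[530,129,yd],[530,127,yd+8]],maxiter=60))
    res.append((r.fun,*r.x))
for r in sorted(res)[:8]: print(np.round(r,1))
E
```

```text
307.15519767637903 232.1473178778432 [0.52345728 0.13747541 0.09681788]
[  8.4 533.1 127.2 382.5]
[  8.4 533.1 127.2  21.7]
[  8.5 533.1 127.2  25.6]
[  8.5 533.2 127.2  22.2]
[  8.5 533.1 127.2 382.6]
[  8.5 533.1 127.2  22.7]
[  8.5 533.  127.2 384.9]
[  8.6 533.1 127.2 383.5]
```

View pics/w2stem.png

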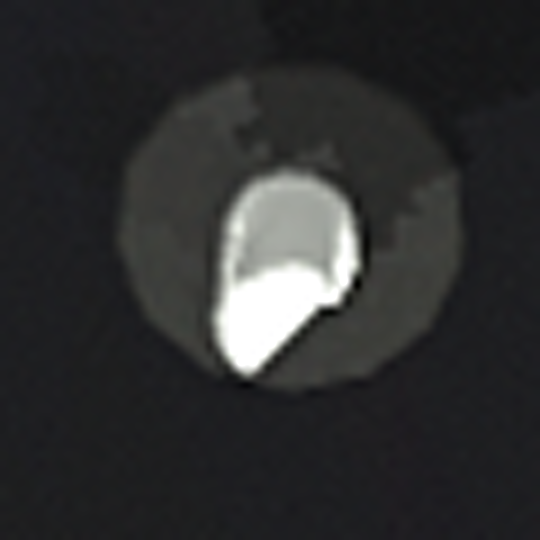

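Stem is at (0.533, 0.127) with its flat at yaw ≈ 23°. That agrees with the hob's front edge: 59 mm (60 given) from the edge and 52 mm (50 given) left of the middle. Next is the knob.

drive_tool(angular=[[0,0,0],[0,0,0],[0,0,0],[0,0,0],[0,0,0],[0,0,0],[0,0,0],[0,0,0],[0,0,0],[0,0,0],[0,0,0],[0,0,0]], delta_pos=[[-0.3,-3.3,-2],[-0.3,-4,-2],[-0.3,-4,0],[-0.3,-4,0],[-0.3,-4,0],[-0.3,-4,0],[-0.3,-4,0],[-0.3,-4,0],[-0.3,-4,0],[-0.3,-4,0],[-0.3,0,0],[0,0,0]], gripper=[5,5,5,5,5,5,5,5,5,5,5,5])

```text
time_s: 4.1
tool_pos: [0.4171, -0.2431, 0.1406]
tool_rot: [179.9, 0.2, 158.9]
force: [0.9, 0.6, 0.0]
grip_width: 0.05
grasp_force: 0.0
```

```bash
python3 - <<'E'
from h import *
w=eyes.read_camera('wrist'); np.save('w3.npy',w,allow_pickle=True); save(w,'w3.png')
o=telemetry.get_obs(); print(o['tool_pos'],o['tool_rot'],o['qpos'].round(1),proj(w,[.409,-.252,.02]))
for t in ['knob','knob_pointer']:
    for r in models.search_frame(w,t)[:4]: print(t,np.round(r['centre'],1),round(r['p'],2),onz(w,r['centre'],.028 if t!='knob' else .015).round(4))
E
```

```text
[ 0.41709925 -0.24188829  0.13996801] [1.79918726e+02 1.75865871e-01 1.59032054e+02] [-11.9   1.4  39.8 114.7  -1.1  64.1  97.4] [300.89341166 186.50862593]
knob [365.  94.] 0.95 [ 0.3612 -0.1818  0.015 ]
knob [222.6 245.2] 0.6 [ 0.4341 -0.3332  0.015 ]
knob [300.7 175.9] 0.55 [ 0.4021 -0.2496  0.015 ]
knob_pointer [363.5  90.1] 0.91 [ 0.3575 -0.1836  0.028 ]
knob_pointer [219.3 243. ] 0.71 [ 0.4271 -0.3292  0.028 ]
knob_pointer [300.6 179.2] 0.62 [ 0.4016 -0.249   0.028 ]
knob_pointer [589.3 215.4] 0.21 [ 0.5102 -0.0491  0.028 ]
```

View pics/w3.png

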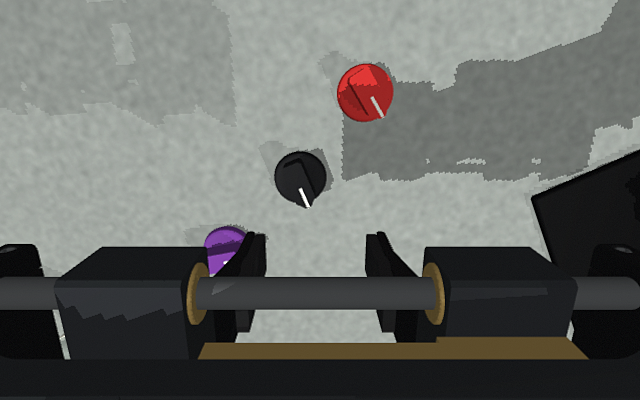

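The black knob is at (300,177) and its white line runs from (300,188) to (309,208). Red is at (365,92) and purple at (223,248). I'll fit the black knob's silhouette and line.

```bash
cat > kfit.py <<'E'
from h import *
from scipy.optimize import minimize
S=6
def ksil(w,x,y,yaw,box):
    m=np.zeros(((box[3]-box[1])*S,(box[2]-box[0])*S),np.uint8); c,s=np.cos(yaw),np.sin(yaw)
    a=np.linspace(0,2*np.pi,60); disc=.022*np.c_[np.cos(a),np.sin(a)]
    bar=np.array([[-.017,-.008],[.013,-.008],[.019,-.001],[.019,.001],[.013,.008],[-.017,.008]])
    for q,z0,z1 in [(disc,0,.009),(bar,.009,.028)]:
        q=q@np.array([[c,s],[-s,c]])
        P=np.array([proj(w,[x+u,y+v,z]) for u,v in q for z in (z0,z1)])
        cv2.fillConvexPoly(m,cv2.convexHull(((P-box[:2]+.5)*S).astype(np.int32)),1)
    return cv2.resize(m.astype(np.float32),None,fx=1/S,fy=1/S,interpolation=cv2.INTER_AREA)
def run(w,c0):
    u,v=map(int,c0); box=[u-50,v-50,u+50,v+50]
    im=w['pixels'][box[1]:box[3],box[0]:box[2]].astype(float); g=im.mean(2)
    dark=g<75
    wh=im.min(2)>200
    n,l,st,ce=cv2.connectedComponentsWithStats(dark.astype(np.uint8)); k=l[50,50] if l[50,50] else 1+st[1:,4].argmax()
    hull=np.zeros(dark.shape,np.uint8); cn,_=cv2.findContours((l==k).astype(np.uint8),0,1); h=cv2.convexHull(np.vstack(cn)); cv2.fillConvexPoly(hull,h,1)
    wl=wh&(cv2.dilate(hull,np.ones((3,3)))>0)
    T=((l==k)|wl).astype(float)
    P=np.argwhere(wl)[:,::-1]+np.array(box[:2])
    W=np.array([onz(w,p,.028)[:2] for p in P]); m=W.mean(0); d=np.linalg.svd(W-m)[2][0]
    x0=onz(w,c0,.012)
    if d@(m-x0[:2])<0:d=-d
    yl=np.degrees(np.arctan2(d[1],d[0]))
    f=lambda p:((ksil(w,p[0]/1e3,p[1]/1e3,np.radians(p[2]),box)-T)**2).sum()
    a,b=x0[:2]*1e3
    r=minimize(f,[a,b,yl],method='Nelder-Mead',options=dict(initial_simplex=[[a,b,yl],[a+4,b,yl],[a,b+4,yl],[a,b,yl+10]],maxiter=120))
    print('white n',len(P),'line yaw',yl,'line mid',m,'fit',r.x.round(2),r.fun,'area',T.sum())
    return r.x
E
python3 - <<'E'
from kfit import *
w=np.load('w3.npy',allow_pickle=True).item()
x=run(w,(301,177)); c=x[:2]/1e3
for z in (.028,): print([proj(w,[c[0]+k*np.cos(np.radians(x[2])),c[1]+k*np.sin(np.radians(x[2])),z]).round(1) for k in (0,.019)])
E
```

```text
white n 49 line yaw 1.8226737721747934 line mid [ 0.41616396 -0.25189187] fit [ 4.0545e+02 -2.5186e+02  5.0000e-02] 162.09336457414162 area 2174.0
[array([298.9, 185.1]), array([308.1, 207.1])]
```

drive_tool(angular=[[0,0,0.145],[0,0,0.145],[0,0,0.145],[0,0,0.145],[0,0,0.145],[0,0,0.145],[0,0,0.145],[0,0,0.145],[0,0,0.145],[0,0,0.145],[0,0,0.145],[0,0,0.145],[0,0,0.145],[0,0,0.145],[0,0,0.145],[0,0,0.145],[0,0,0.145],[0,0,0.145],[0,0,0.145],[0,0,0]], delta_pos=[[0,0,0],[0,0,0],[0,0,0],[0,0,0],[0,0,0],[0,0,0],[0,0,0],[0,0,0],[0,0,0],[0,0,0],[0,0,0],[0,0,0],[0,0,0],[0,0,0],[0,0,0],[0,0,0],[0,0,0],[-0.6,0.5,1.5],[-0.6,0.5,1.5],[0,0,0]], gripper=[5,5,5,5,5,5,5,5,5,5,5,5,5,5,5,5,5,4.5,4.5,4.5])

```text
time_s: 6.25
tool_pos: [0.405, -0.2536, 0.1068]
tool_rot: [-179.9, 0.2, 1.2]
force: [-0.0, -0.4, 0.2]
grip_width: 0.0451
grasp_force: 0.0
```

```bash
python3 - <<'E'
from kfit import *
w=eyes.read_camera('wrist'); np.save('w4.npy',w,allow_pickle=True)
o=telemetry.get_obs(); print(o['tool_pos'],o['tool_rot'],o['qpos'].round(1))
p=proj(w,[.4055,-.252,.012]);print(p); save(w,'w4.png')
r=models.search_frame(w,'knob');print([(np.round(q['centre']),round(q['p'],2)) for q in r])
run(w,p)
E
```

```text
[ 0.40596881 -0.25367841  0.10770716] [-1.79947427e+02  8.69830940e-02  1.37533046e+00] [-13.3   3.9  43.9 116.9  -3.1  60.4 -56.5]
[313.0298755  201.74253274]
[(array([225., 243.]), 0.91), (array([437., 150.]), 0.65), (array([312., 198.]), 0.59), (array([623., 114.]), 0.35)]kfit.py:23: RuntimeWarning: Mean of empty slice.
  W=np.array([onz(w,p,.028)[:2] for p in P]); m=W.mean(0); d=np.linalg.svd(W-m)[2][0]
  ret = ret.dtype.type(ret / rcount)
Traceback (most recent call last):
  File "kfit.py", line 23, in run
    W=np.array([onz(w,p,.028)[:2] for p in P]); m=W.mean(0); d=np.linalg.svd(W-m)[2][0]
                                                               ~~~~~~~~~~~~~^^^^^
numpy.linalg.LinAlgError: 1-dimensional array given. Array must be at least two-dimensional
```

View pics/w4.png

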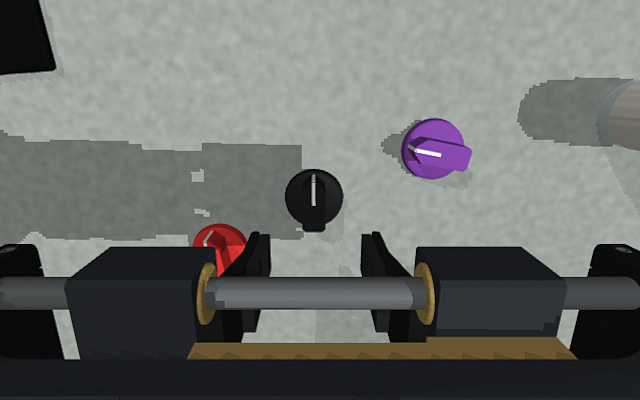

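```bash
sed -i 's/im.min(2)>200/im.min(2)>120/; s/cv2.dilate(hull,np.ones((3,3)))/cv2.erode(hull,np.ones((7,7)))/' kfit.py; python3 - <<'E'
from kfit import *
w=np.load('w4.npy',allow_pickle=True).item()
run(w,(313,201))
E
```

```text
white n 88 line yaw 1.0909755090555144 line mid [ 0.41778648 -0.2519526 ] fit [ 405.92 -252.      1.21] 219.00540172379976 area 2740.0
```

drive_tool(angular=[[0,0,0],[0,0,0],[0,0,0],[0,0,0]], delta_pos=[[0,-0.17,3],[0,0,3],[0,0,1.6],[0,0,0]], gripper=[4.5,4.5,4.5,4.5])

```text
time_s: 6.75
tool_pos: [0.4056, -0.2517, 0.0309]
tool_rot: [-179.9, 0.2, 1.4]
force: [-0.1, -0.6, 0.2]
grip_width: 0.045
grasp_force: 0.0
```

drive_tool(angular=[[0,0,0],[0,0,0],[0,0,0],[0,0,0],[0,0,0],[0,0,0]], delta_pos=[[0,0,0.45],[0,0,0],[0,0,0],[0,0,0],[0,0,0],[0,0,0]], gripper=[4.5,1,1,1,1,1], squeeze=40)

```text
time_s: 7.35
tool_pos: [0.4064, -0.2532, 0.0279]
tool_rot: [-180.0, -0.0, 1.1]
force: [0.0, 0.1, 3.0]
grip_width: 0.0156
grasp_force: 40.0
```

drive_tool(angular=[[0,0,0],[0,0,0],[0,0,-0.126],[0,0,-0.126],[0,0,-0.126],[0,0,0],[0,0,0],[0,0,0],[0,0,0],[0,0,0],[0,0,0],[0,0,0],[0,0,0],[0,0,0],[0,0,0],[0,0,0]], delta_pos=[[0,0,-3],[0,0,-4],[0,0,-0.5],[0,0,0],[0,0,0],[2.2,-3,0],[2.2,-3,0],[2.2,-3,0],[2.2,-3,0],[2.2,-3,0],[2.2,-3,0],[2.2,-3,0],[2.2,-3,0],[2.2,-3,0],[2.2,-3,0],[0,0,0]], gripper=[1,1,1,1,1,1,1,1,1,1,1,1,1,1,1,1])

```text
time_s: 8.95
tool_pos: [0.4932, 0.1147, 0.1026]
tool_rot: [-179.9, -0.1, 23.3]
force: [-0.3, -0.2, -0.7]
grip_width: 0.0153
grasp_force: 40.0
```

```bash
python3 - <<'E'
from fit import *
w=eyes.read_camera('wrist'); np.save('w5.npy',w,allow_pickle=True); save(w,'w5.png')
o=telemetry.get_obs(); print(o['tool_pos'],o['tool_rot'],o['grip_width'],o['grasp_force'])
u,v=proj(w,[.533,.127,.024]);print(u,v)
box=[int(u)-30,int(v)-30,int(u)+30,int(v)+30]
g=cv2.cvtColor(w['pixels'],cv2.COLOR_RGB2GRAY)[box[1]:box[3],box[0]:box[2]].astype(float)
np.save('g5.npy',g)
T=np.clip((g-60)/60,0,1);res=[]
for yd in range(0,360,20):
    r=minimize(lambda p:((sil(w,p[0]/1e3,p[1]/1e3,np.radians(p[2]),box)-T)**2).sum(),[0,0,0],method='Nelder-Mead',options=dict(initial_simplex=[[532,126,yd],[534,126,yd],[532,128,yd],[532,126,yd+8]],maxiter=60))
    res.append((r.fun,*r.x))
for r in sorted(res)[:5]: print(np.round(r,1))
# knob in hand: expected points
z=.028
Rt=Rm(o['tool_rot'])
for k in (0,.019): print('ptr exp',proj(w,np.array(o['tool_pos'])+Rt@np.array([k,0,-.001])))
E
```

```text
[0.49275843 0.11134952 0.10240284] [-1.79996335e+02  2.73545438e-03  2.30821197e+01] 0.015216900337008728 39.99978021543939
322.1710109605928 149.36511627807303
[  4.8 533.6 127.4  25.2]
[  4.8 533.6 127.4 385.5]
[  4.8 533.6 127.5  31.9]
[  4.9 533.6 127.4 394.2]
[  5.1 533.6 127.5  30. ]
ptr exp [321.46735545 269.96415732]
ptr exp [321.79181622 231.70413675]
```

View pics/w5.png

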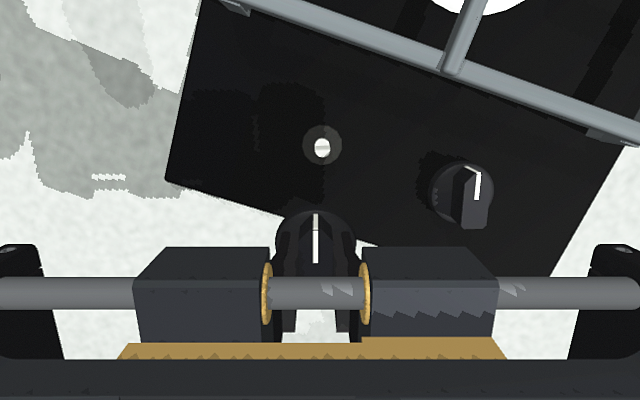

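```bash
python3 - <<'E'
from fit import *
w=np.load('w5.npy',allow_pickle=True).item()
C=np.array([[0,-.958,-.285],[1,0,0],[0,-.285,.958]]) # cam->tool
def tool(w,p): return C@(Rm(w['orientation']).T@(np.array(p)-w['origin']))+[.0783,0,-.1472]
print('stem in tool (w5)',tool(w,[.5336,.1274,.029]))
o=telemetry.get_obs(); 
print('by state',Rm(o['tool_rot']).T@(np.array([.5336,.1274,.029])-o['tool_pos']),o['tool_pos'],o['tool_rot'])
print('cam-implied TCP', np.array(w['origin'])-Rm(w['orientation'])@C.T@[.0783,0,-.1472])
E
```

```text
stem in tool (w5) [0.04195643 0.004316   0.0735191 ]
by state [0.04386805 0.00125109 0.07340066] [0.49275843 0.11134952 0.10240284] [-1.79996335e+02  2.73545438e-03  2.30821197e+01]
cam-implied TCP [0.49321366 0.1146717  0.10257647]
```

drive_tool(angular=[[0,0,-0.01],[0,0,0],[0,0,0],[0,0,0],[0,0,0],[0,0,0]], delta_pos=[[2.2,0.06,0],[2.2,0.06,0],[0,0,2],[0,0,1.5],[0,0,0],[0,0,0]], gripper=[1,1,1,1,1,1])

```text
time_s: 9.6
tool_pos: [0.533, 0.1238, 0.0672]
tool_rot: [180.0, 0.1, 23.3]
force: [-0.9, 0.1, 0.0]
grip_width: 0.0159
grasp_force: 40.0
```

```bash
python3 - <<'E'
from fit import *
C=np.array([[0,-.958,-.285],[1,0,0],[0,-.285,.958]])
for i in range(4):
    w=eyes.read_camera('wrist'); o=telemetry.get_obs()
    tp=np.array(w['origin'])-Rm(w['orientation'])@C.T@[.0783,0,-.1472]
    print(o['tool_pos'].round(4),o['tool_rot'].round(2),tp.round(4),(Rm(o['tool_rot']).T@([.5336,.1274,.029]-tp)).round(4),o['force'].round(1))
E
```

```text
[0.5336 0.1242 0.0679] [180.    -0.    23.32] [0.533  0.1237 0.0672] [ 0.002  -0.0031  0.0382] [-0.7  0.3  0.2]
[0.534  0.1244 0.0683] [-1.800e+02 -6.000e-02  2.333e+01] [0.5336 0.1241 0.0679] [ 0.0012 -0.003   0.0389] [ 0.3  0.8 -0.7]
[0.5341 0.1246 0.0684] [-1.800e+02 -9.000e-02  2.334e+01] [0.534  0.1244 0.0682] [ 0.0008 -0.0029  0.0392] [ 0.3  0.3 -0. ]
[0.5341 0.1248 0.0685] [-1.7999e+02 -9.0000e-02  2.3360e+01] [0.5341 0.1246 0.0684] [ 0.0006 -0.0028  0.0394] [-0.2  0.1  0.5]
```

drive_tool(angular=[[0,0,0],[0,0,0],[0,0,0],[0,0,0]], delta_pos=[[0.09,-0.26,0.5],[0,0,0.2],[0,0,0],[0,0,0]], gripper=[1,1,1,1])

```text
time_s: 10.2
tool_pos: [0.5334, 0.1275, 0.0605]
tool_rot: [180.0, 0.0, 23.4]
force: [0.5, 0.0, -0.7]
grip_width: 0.015
grasp_force: 40.0
```

```bash
python3 - <<'E'
from h import *
w=eyes.read_camera('wrist');eyes.read_camera('top'); save(w,'w6.png',(200,130,440,280),3); o=telemetry.get_obs()
print(o['tool_pos'].round(4),o['tool_rot'].round(2),o['force'].round(1),(Rm(o['tool_rot']).T@([.5334,.1273,.029]-o['tool_pos'])).round(4))
E
```

```text
[0.5336 0.1275 0.0606] [ 1.800e+02 -1.000e-02  2.336e+01] [-0.4 -0.2 -0.2] [-0.0002  0.0001  0.0316]
```

View pics/w6.png

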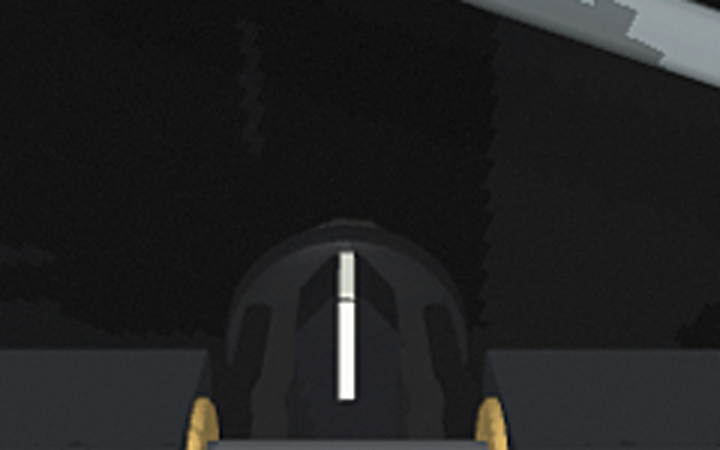

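drive_tool(angular=[[0,0,0],[0,0,0],[0,0,0],[0,0,0]], delta_pos=[[0.06,0,0.3],[0,0,0.3],[0,0,0.3],[0,0,0]], gripper=[1,1,1,1])

```text
time_s: 10.7
tool_pos: [0.5337, 0.1277, 0.0509]
tool_rot: [180.0, 0.0, 23.4]
force: [0.3, 0.1, -0.7]
grip_width: 0.0155
grasp_force: 40.0
```

drive_tool(angular=[[0,0,0],[0,0,0],[0,0,0]], delta_pos=[[0,0,0.3],[0,0,0.3],[0,0,0]], gripper=[1,1,1])

```text
time_s: 11.0
tool_pos: [0.5338, 0.1277, 0.0451]
tool_rot: [-180.0, 0.0, 23.4]
force: [0.4, 0.1, -0.9]
grip_width: 0.0158
grasp_force: 40.0
```

Still free, with 11 mm of the stem in the hole. Pressing home.

drive_tool(angular=[[0,0,0],[0,0,0],[0,0,0],[0,0,0]], delta_pos=[[0,0,0.3],[0,0,0.15],[0,0,0.15],[0,0,0]], gripper=[1,1,1,1])

```text
time_s: 11.4
tool_pos: [0.5343, 0.1278, 0.04]
tool_rot: [-180.0, -0.0, 23.4]
force: [-0.9, -0.0, 4.8]
grip_width: 0.0157
grasp_force: 40.0
```

drive_tool(angular=[[0,0,0],[0,0,0],[0,0,0],[0,0,0]], delta_pos=[[0,0,0.15],[0,0,0.15],[0,0,0],[0,0,0]], gripper=[1,1,1,1], squeeze=50)

```text
time_s: 11.8
tool_pos: [0.5343, 0.1278, 0.0376]
tool_rot: [-180.0, -0.0, 23.4]
force: [-2.4, -1.2, 8.8]
grip_width: 0.0158
grasp_force: 50.0
```

drive_tool(angular=[[0,0,0],[0,0,0],[0,0,0],[0,0,0]], delta_pos=[[0,0,0.1],[0,0,0.1],[0,0,0],[0,0,0]], gripper=[1,1,1,1])

```text
time_s: 12.2
tool_pos: [0.5345, 0.1279, 0.0372]
tool_rot: [-179.9, -0.0, 23.4]
force: [-7.1, -1.4, 20.1]
grip_width: 0.0159
grasp_force: 50.0
```

```bash
python3 - <<'E'
from h import *
w=eyes.read_camera('wrist'); save(w,'w7.png',(200,130,520,320),2.4); o=telemetry.get_obs()
print(o['tool_pos'].round(4),o['force'].round(1),o['wrist_torque'].round(2),o['grasp_force'])
E
```

```text
[0.5345 0.1279 0.0373] [-6.9 -1.7 20.8] [-0.48  1.75 -0.02] 50.039711795398034
```

View pics/w7.png

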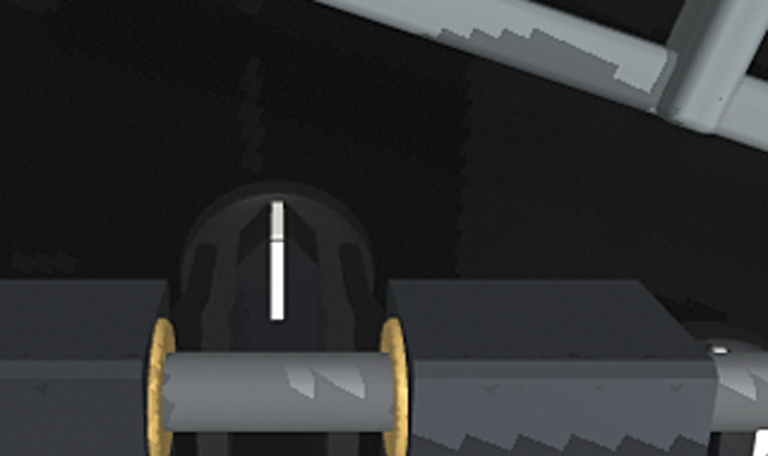

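The knob hasn't slipped in the grip: the bend in its line is still at (315,230) in the full frame. Its height matches the stem being on its stop, so I'm handing in.

```bash
python3 -c "
from cell import env; print(env.sign_off())"
```

```text
the job is handed in; nothing more can be done
None
```

I fitted the black knob on the bare stem with the flats matched and pushed it home. I handed the job in at about 12 s with the arm still holding it pressed against the valve's stop (about 20 N push, 50 N grip); the result of the judging was not shown.

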